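Press home the studs of a pedal's grip pad, crosswise

ROBOT

A 7-joint arm with a two-finger parallel gripper is mounted at the origin on the work surface. World frame = base frame: x ahead of the robot, y to its left, z up, the work surface at z = 0. Lengths are in m, angles in rad, forces in N, time in s.
With the tool pointing down it reaches from about 0.425 to 0.925 m from the base axis. Payload 6.8 kg.
Tool frame: the origin (TCP) lies between the finger pads; the fingertips stand r.tips_ahead ahead of it and the grasp point (between the pads) lies 5 mm behind it (r.tips_ahead is the distance from the TCP to the fingertips, in m); z points along the fingers, y is the line along which they close (so a half turn about z gives the same grasp; the last joint's range is limited). The gripper opens to 85 mm and grips with 20 to 120 N. Pads are 22 mm wide; open, the fingers measure 114 mm over their backs; the gripper's body (76 mm by 85 mm) begins 54 mm behind the grasp point. The pads swing forward as they close: fully open they stand 13 mm farther back than shut.
Start: joints at [1.118, 0.477, 0.022, 1.555, -0.011, 1.109, -0.083], TCP at [0.228, -0.635, 0.245] pointing down, gripper open.
Joint ranges: [-2.96, 2.96], [-0.34, 2.1], [-1.41, 1.46], [0.24, 2.44], [-1.37, 4.51], [0.17, 1.92], [-2.96, 2.96]. Speed limits (rad/s): [2.39, 2.39, 3.14, 3.14, 3.14, 3.14, 3.14].

INTERFACE

Orientations are given as a rotation vector (axis times angle).
In Python, from bench import r gives the robot as it stands.
- The arm moves only by the tool move_arm, never from a script. Its argument "rows" is one flat list of numbers, 4 for each row, row after row: the shift along the tool's x, y, z in cm, then the turn about the tool's z in degrees. In form: [tx, ty, tz, twist, tx, ty, tz, twist, ...]. A call has 1 to 10 rows; each row is the pose to reach, as a shift and turn from the pose commanded when the call began, along the tool's axes at that moment; what a row does not reach only later rows make up. A row lasts 1/8 s, in which the tool goes at most 62.5 mm and 10.7 degrees, less where a joint would pass 70% of its speed; a pose out of reach is approached as far as the arm can. A call with a gripper value outside its range is refused whole. "fingers" is the opening, from 0 (shut) to 1 (fully open), set as the call begins (left out, the last holds). The fingers move at their own pace and stop on an object; "newtons" is the grip in N (left out, the last holds). Time passes only in rows, so rows that repeat a pose let the fingers close. It gives the time, the measured TCP pose, the force, the opening and the grip force at its end, in the units of the state.
- r.get_obs(): the state, without advancing time (a new reading comes with each control period).
- r.grab_frame(name): name is "side" or "top" or "wrist"; returns the picture (384x512x3 uint8, blue, green, red); there is no depth.
- r.camera_params(name): a dict with "fx", "fy", "cx", "cy" (pixels), "world_from_camera" (4x4, takes a point from camera to world coordinates). Camera axes: x right, y down, z forward; pixel columns grow to the right and rows downward; lengths in m; the calibration is good to about 2 mm. A picture is of the moment at which its call begins: read the wrist's pose just before it. camera_params takes no time and is no camera call; for the wrist camera it gives the pose at the moment of the call.
- r.hand_in(): hands the job in; it is judged then, once.
The state is a dict: "clock": time; "joints": joint angles; "qvel": joint speeds; "tau": joint torques, N m; "tcp_pos": TCP position; "orientation": TCP orientation; "contact_force": force on the tool from outside, world axes, zero at the start; "moment": the same for the moment, N m; "grip_width": finger opening in m; "gripper_force": force on a finger pad.
Only numpy, scipy, OpenCV 4.12 (cv2) and the standard library are available. Lean on these libraries where they do the work, as an engineer would, in place of code of your own. Each camera call takes 0.05 s, during which the arm holds its last target. There are 200 camera calls.

TASK

The black grip pad of the yellow-green pedal in the turntable's nest is held by four white studs that are only started: with a fingertip, press each one fully home, lightly and one at a time, until its head lies flat on the pad. Go crosswise so that the pad beds evenly: first the stud at the pad's cut-off corner, then the one diagonally across, then the other stud on the axle end, and last the one diagonally across from that. Do not lift or shift the pedal in its nest, and leave everything else on the turntable and bench where it is.

Things in the scene. Friction and masses are not known exactly. Their poses are not given: they have to be found in the camera images.
- turntable: Round aluminium assembly turntable, 300 mm diameter, top 28 mm above the bench, locked (does not turn), standing at any angle. A steel nest plate with white plastic locating blocks on it carries the pedal. Origin: centre, on the bench.
- pedal: The yellow-green flat bicycle pedal lying loose in the nest: 112 x 106 mm, frame 18 mm thick, steel axle stub sticking out 38 mm along its +x. A black rubber grip pad, 90 x 84 x 6 mm with one corner cut off (at 45 degrees, 32 mm along each side, towards +x and +y), lies on top; the pad's top is 24 mm above the origin. z is up. Origin: centre of the underside of the frame, 46 mm above the bench.
- stud_key_top (a point): Centre of the top of the white stud at the pad's cut-off corner, which is on the axle end; at (+23, +20) mm in the pedal's x, y. Round head, 13 mm diameter, 4 mm thick. It stands up to 10 mm above the pad at the start; pushed fully home, its head lies flat on the pad and this point is 4 mm above the pad (28 mm above the pedal's origin).
- stud_opposite_top (a point): Centre of the top of the white stud at the corner diagonally across from the cut-off one, at (-27, -24) mm. Round head, 13 mm diameter, 4 mm thick. It stands up to 10 mm above the pad at the start; pushed fully home, its head lies flat on the pad and this point is 4 mm above the pad (28 mm above the pedal's origin).
- stud_axle_top (a point): Centre of the top of the white stud at the other corner on the axle end, at (+27, -24) mm. Round head, 13 mm diameter, 4 mm thick. It stands up to 10 mm above the pad at the start; pushed fully home, its head lies flat on the pad and this point is 4 mm above the pad (28 mm above the pedal's origin).
- stud_last_top (a point): Centre of the top of the white stud at the corner diagonally across from the second one on the axle end (the last corner), at (-27, +24) mm. Round head, 13 mm diameter, 4 mm thick. It stands up to 10 mm above the pad at the start; pushed fully home, its head lies flat on the pad and this point is 4 mm above the pad (28 mm above the pedal's origin).
- stud_key (a joint): How far that stud is pushed in, m: 0 = just started (head underside 6 mm above the pad), 0.006 = fully home. It moves straight down with about 5 N of stiff friction, stays where it is left, then stops on the rubber, which gives 1 mm per 8 N and springs back; more than 30 N on it or anywhere on the pedal marks the pad.
- stud_opposite (a joint): How far that stud is pushed in, m: 0 = just started (head underside 6 mm above the pad), 0.006 = fully home. It moves straight down with about 5 N of stiff friction, stays where it is left, then stops on the rubber, which gives 1 mm per 8 N and springs back; more than 30 N on it or anywhere on the pedal marks the pad.
- stud_axle (a joint): How far that stud is pushed in, m: 0 = just started (head underside 6 mm above the pad), 0.006 = fully home. It moves straight down with about 5 N of stiff friction, stays where it is left, then stops on the rubber, which gives 1 mm per 8 N and springs back; more than 30 N on it or anywhere on the pedal marks the pad.
- stud_last (a joint): How far that stud is pushed in, m: 0 = just started (head underside 6 mm above the pad), 0.006 = fully home. It moves straight down with about 5 N of stiff friction, stays where it is left, then stops on the rubber, which gives 1 mm per 8 N and springs back; more than 30 N on it or anywhere on the pedal marks the pad.
- setting_pin: Bystander: plain white plastic cylinder, 20 mm diameter, 45 mm tall, standing on the turntable beside the nest. Origin: centre of its underside.
- spindle: Bystander: spare steel pedal axle standing on end on the turntable, 20 mm diameter foot, 62 mm tall. Origin: centre of its underside.
- stud_cup: Bystander: small open aluminium cup of spare studs on the turntable, 44 mm wide, 24 mm tall. Origin: centre of its underside.
- spare_pedal_1: Bystander: bare black pedal body 112 x 106 x 22 mm (no pad), lying in the grey tray. Origin: centre of its underside.
- spare_pedal_2: Bystander: another bare black pedal body, lying in the grey tray. Origin: centre of its underside.
- grease_jar: Bystander: grey jar with white lid, 68 mm diameter, 62 mm tall. Origin: centre of its underside.
- locker_bottle: Bystander: slim bottle, 34 mm diameter, 95 mm tall. Origin: centre of its underside.
- screwdriver: Bystander: black-handled screwdriver, 200 mm long, lying on the bench. Origin: middle of its length.
There are look-alikes about, which are no part of the job. Of the things that look like the pedal, the smallest one is meant.

How it is judged:
On the way, in this order (a step that is already met when the one before it is completed fails the run):
1. the stud at the cut-off corner is pressed home first, the other three still standing up (value of joint stud_key above 0.0048 m and value of joint each of stud_opposite, stud_axle, stud_last below 0.003 m), for 0.1 s.
2. then the stud diagonally opposite it (value of joint stud_opposite above 0.0048 m and value of joint each of stud_axle, stud_last below 0.003 m), for 0.1 s.
3. then the other stud on the axle end (value of joint stud_axle above 0.0048 m and value of joint stud_last below 0.003 m), for 0.1 s.
4. then the last stud, diagonally opposite (value of joint stud_last above 0.0048 m), for 0.1 s.
At the end, for the whole second after the job is handed in: All four studs pushed in over 4.8 of 6 mm (head within 1.2 mm of flat on the pad), each later one under 3 mm before its turn; pedal at rest, level, within 6 mm of where it lay in the nest; things on the turntable within 30 mm, the other bystanders within 40 mm of their starts (value of joint each of stud_key, stud_opposite, stud_axle, stud_last above 0.0048 m and z of pedal in the frame of turntable between 0.04 and 0.05 m and distance of pedal from where it was at the start of the episode below 0.006 m and angle between pedal's own z axis and vertical below 0.06 rad and linear speed of pedal below 0.02 m/s and distance of each of setting_pin, spindle, stud_cup from where it was at the start of the episode below 0.03 m and distance of each of spare_pedal_1, spare_pedal_2, grease_jar, locker_bottle, screwdriver from where it was at the start of the episode below 0.04 m); the robot touches nothing.
It fails at once if the pedal is pressed with more than 30 N (contact force between any of the fingers, the arm and pedal above 30 N).
It fails at once if the pedal is lifted, carried, tipped or knocked out of its nest (z of pedal in the frame of turntable above 0.054 m or distance of pedal from where it was at the start of the episode above 0.012 m or angle between pedal's own z axis and vertical above 0.12 rad).
It fails at once if a bystander on the turntable is moved or lifted by more than 30 mm (distance of any of setting_pin, spindle, stud_cup from where it was at the start of the episode above 0.03 m).
It fails at once if another bystander is moved or lifted by more than 40 mm (distance of any of spare_pedal_1, spare_pedal_2, grease_jar, locker_bottle, screwdriver from where it was at the start of the episode above 0.04 m).
It also fails if it takes over 51 s, if anything falls off the work surface, if the arm or the gripper's body presses on something with over 40 N, if the wrist force passes 120 N, or if a joint passes its speed limit or range.

## Working session

There is one attempt and no reset: what is moved stays moved. The work goes in short steps, Python scripts to look and compute and a tool call to move; the robot and the scene stay as the last step left them, time stands still between calls to the robot, and variables do not carry over. Pictures are saved under pics/ and viewed, at most 10 in all, crops included, and the job is handed in when it is done.

Besides the shell and the picture viewer there is one more tool, called after "Call:" as name(argument=value, ...) on one line, values as JSON. move_arm: Moves the arm, as the interface text tells. Its arguments: {"type":"object","properties":{"rows":{"type":"array"},"fingers":{"type":"number"},"newtons":{"type":"number"}},"required":["rows"]}

```bash
mkdir -p pics; python3 - <<'E'
from bench import r
import cv2
o=r.get_obs();print(o,r.tips_ahead)
for n in("top","side"):
    cv2.imwrite(f"pics/{n}0.png",r.grab_frame(n));p=r.camera_params(n);print(n,p)
E
```

```text
{'clock': 0.0, 'joints': array([ 1.11793176,  0.47779338,  0.02233648,  1.55645255, -0.01150482,
        1.1093    , -0.08310279]), 'qvel': array([ 1.07241706e-05, -1.97288681e-03,  5.01260842e-04,  9.05562454e-04,
        4.53279233e-04,  1.95736155e-04,  4.13323903e-04]), 'tau': array([-5.01131726e-04, -5.96467924e+01,  1.60771888e+00, -2.81203365e+01,
        1.23841257e-02,  9.53905284e-03, -2.04097637e-05]), 'tcp_pos': array([ 0.22793206, -0.6347485 ,  0.24432967]), 'orientation': array([-3.09328048e+00, -5.38603159e-01,  6.91069304e-04]), 'contact_force': array([ 0.29784919,  0.19106522, -0.80942449]), 'moment': array([-0.02430863,  0.02090676, -0.02193825]), 'gripper_force': 0.0, 'grip_width': 0.08526855883942036} 0.014
top {'fx': 456.70585129438155, 'fy': 456.70585129438155, 'cx': 255.07902808310783, 'cy': 187.3162005062744, 'world_from_camera': array([[ 0.02901643, -0.98620668,  0.16295531,  0.20651911],
       [-0.99953002, -0.02701412,  0.01449041, -0.0524498 ],
       [-0.00988845, -0.16329918, -0.98652704,  1.47882139],
       [ 0.        ,  0.        ,  0.        ,  1.        ]])}
side {'fx': 445.23927766424976, 'fy': 445.23927766424976, 'cx': 255.42413810890153, 'cy': 189.20048188814013, 'world_from_camera': array([[-9.55827918e-01, -2.10338938e-01,  2.05305922e-01,
         1.62420067e-01],
       [-2.93925621e-01,  6.81987197e-01, -6.69702317e-01,
         8.21055435e-01],
       [ 8.48464246e-04, -7.00464842e-01, -7.13686406e-01,
         9.84027663e-01],
       [ 0.00000000e+00,  0.00000000e+00,  0.00000000e+00,
         1.00000000e+00]])}
```

View pics/top0.png

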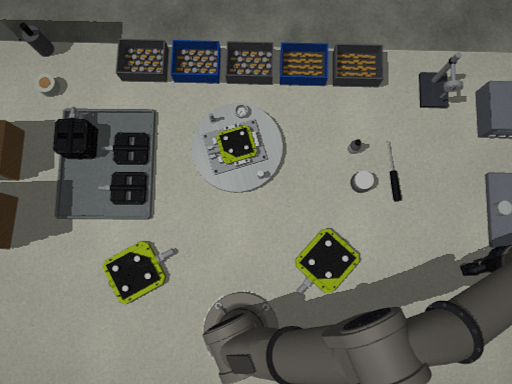

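View pics/side0.png

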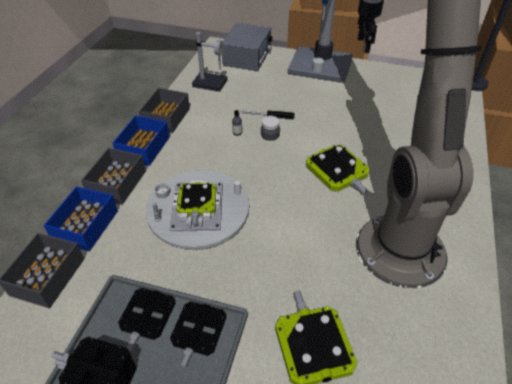

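The top view shows three yellow-green pedals: (237,145) on the turntable, (134,272) and (328,260) loose on the bench. The one at (237,145) is smallest and lies in the nest, so it's the one meant. I'll confirm with an enlarged crop.

```bash
python3 - <<'E'
import cv2,numpy as np
a=cv2.imread("pics/top0.png")[98:198,187:292];b=cv2.imread("pics/side0.png")[165:245,140:255]
a=cv2.resize(a,(400,400),interpolation=2);b=cv2.resize(b,(400,400),interpolation=2)
cv2.imwrite("pics/crop0.png",np.hstack([a,b]))
E
```

```text
(no output)
```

View pics/crop0.png

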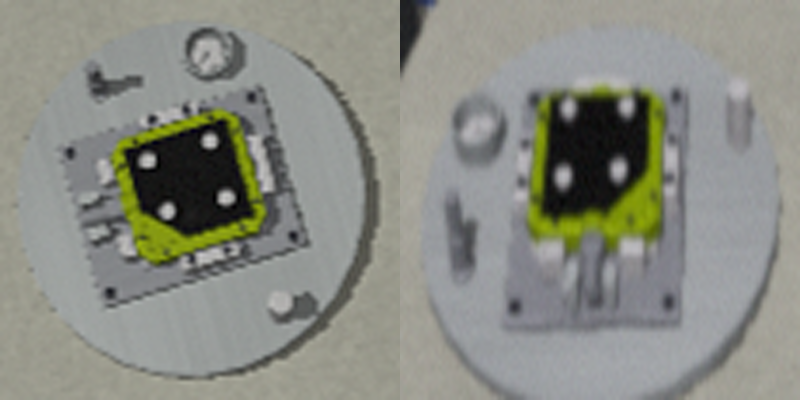

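The crops confirm it: the small pedal in the nest, with its cut-off corner at lower left in the top crop. The key stud is at crop (167,210), axle at (147,160), opposite at (210,140) and last at (227,197).

```bash
cat > h.py <<'E'
import numpy as np,cv2
from bench import r
from scipy.spatial.transform import Rotation as R
def ray(p,uv,z):
    T=p["world_from_camera"];d=T[:3,:3]@[(uv[0]-p["cx"])/p["fx"],(uv[1]-p["cy"])/p["fy"],1]
    return T[:3,3]+d*(z-T[2,3])/d[2]
def proj(p,X):
    c=np.linalg.inv(p["world_from_camera"])@np.r_[X,1];return np.array([p["fx"]*c[0]/c[2]+p["cx"],p["fy"]*c[1]/c[2]+p["cy"]])
def tool(o,d): return R.from_rotvec(o["orientation"]).inv().apply(d)*100
def blobs(img,amin,amax,lo=150,smax=60):
    h=cv2.cvtColor(img,cv2.COLOR_BGR2HSV);m=((h[...,2]>lo)&(h[...,1]<smax)).astype(np.uint8)
    n,_,s,c=cv2.connectedComponentsWithStats(m)
    return [(c[i],s[i,4],s[i,2],s[i,3]) for i in range(1,n) if amin<s[i,4]<amax]
E
python3 - <<'E'
from h import *
p=r.camera_params("top");o=r.get_obs();print(R.from_rotvec(o["orientation"]).as_matrix().round(3))
k=400/105
for n,u,v in(("key",167,210),("opp",210,140),("axle",147,160),("last",227,197)):
    print(n,ray(p,(187+u/k,98+v/4),.08).round(4))
c=sum(ray(p,(187+u/k,98+v/4),.08) for u,v in((167,210),(210,140),(147,160),(227,197)))/4
print(c,o["tcp_pos"],tool(o,np.r_[c[:2],.24]-o["tcp_pos"]))
w=r.camera_params("wrist");T=w["world_from_camera"];print(T.round(3),tool(o,T[:3,3]-o["tcp_pos"]),w["fx"])
E
```

```text
[[ 0.941  0.338 -0.001]
 [ 0.338 -0.941  0.001]
 [-0.    -0.002 -1.   ]]
key [0.5529 0.0478 0.08  ]
opp [0.6108 0.0142 0.08  ]
axle [0.5931 0.0659 0.08  ]
last [ 0.5648 -0.0014  0.08  ]
[0.58038917 0.03162162 0.08      ] [ 0.22796211 -0.63480415  0.24443304] [ 55.69633464 -50.8048058    0.51752853]
[[ 0.338 -0.898 -0.282  0.3  ]
 [-0.941 -0.322 -0.1   -0.609]
 [-0.001  0.3   -0.954  0.372]
 [ 0.     0.     0.     1.   ]] [  7.61170779  -0.05520809 -12.7974668 ] 305.24395742805535
```

Call:
move_arm(rows=[4,-3.6,0,0,8,-7.3,0,0,12,-10.9,0,0,16,-14.5,0,0,20,-18.1,0,0,24,-21.8,0,0,28,-25.4,0,0,32,-29,0,0,36,-32.7,0,0,40,-36.3,0,0], fingers=0, newtons=40)

```text
clock: 1.35
tcp_pos: [0.4823, -0.1568, 0.2452]
orientation: [3.095, 0.539, -0.0]
contact_force: [0.7, -0.3, -0.2]
grip_width: -0.0001
gripper_force: 0.0
```

Call:
move_arm(rows=[4,-3.6,0,0,8,-7.3,0,0,12,-10.9,0,0,15.7,-14.5,0,0,15.7,-14.5,0,0,15.7,-14.5,0,0,15.7,-14.5,0,0])

```text
clock: 2.22
tcp_pos: [0.5802, 0.0293, 0.2451]
orientation: [3.095, 0.535, -0.001]
contact_force: [-0.0, 0.5, -0.7]
grip_width: 0.0001
gripper_force: 0.0
```

```bash
python3 - <<'E'
from h import *
o=r.get_obs();p=r.camera_params("wrist");f=r.grab_frame("wrist");cv2.imwrite("pics/w1.png",f)
print(o["clock"],o["tcp_pos"],o["orientation"],o["grip_width"],o["contact_force"],r.tips_ahead,p["fx"])
for b in blobs(f,40,600):print(b[0].round(1),b[1:],ray(p,b[0],.08).round(4))
E
```

```text
2.225 [0.58023993 0.02933307 0.24507337] [ 3.09491360e+00  5.35175040e-01 -1.21635003e-03] 5.685519031787486e-05 [-0.03104841  0.46225897 -0.66012793] 0.014 305.24395742805535
[228.5 152.5] (np.int32(119), np.int32(12), np.int32(12)) [0.5958 0.067  0.08  ]
[284.3 153.6] (np.int32(118), np.int32(13), np.int32(12)) [0.613 0.016 0.08 ]
[233.1 196. ] (np.int32(101), np.int32(11), np.int32(11)) [0.5556 0.0492 0.08  ]
[282.3 200.7] (np.int32(102), np.int32(12), np.int32(11)) [0.5675 0.0008 0.08  ]
[259.8 336.4] (np.int32(246), np.int32(12), np.int32(28)) [ 0.4012 -0.0342  0.08  ]
[161.4 338.4] (np.int32(134), np.int32(21), np.int32(20)) [0.3597 0.0741 0.08  ]
[357.8 338.2] (np.int32(131), np.int32(22), np.int32(19)) [ 0.4374 -0.1442  0.08  ]
[ 33.3 345.9] (np.int32(44), np.int32(16), np.int32(5)) [0.2982 0.215  0.08  ]
```

View pics/w1.png

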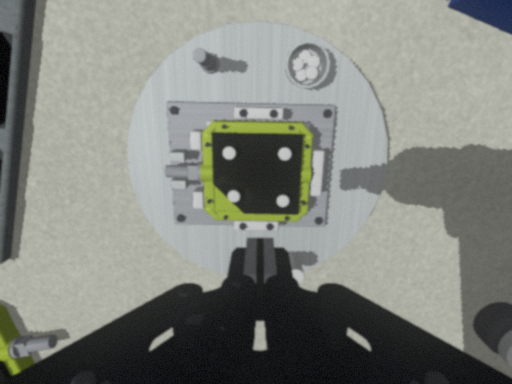

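The wrist view shows the four studs clearly: axle (228,152), opposite (284,154), key (233,196) and last (282,201). The fingertip is around (260,240). The setting pin is around (297,275), half hidden by the finger.

```bash
python3 - <<'E'
from h import *
o=r.get_obs();p=r.camera_params("wrist");pt=r.camera_params("top")
L=np.array([[23,20],[-27,-24],[27,-24],[-27,24]])/1e3
def fit(W):
    lc=L.mean(0);wc=W.mean(0);a=(L-lc)@[1,1j];b=(W-wc)@[1,1j]
    s=(b*a.conj()).sum()/(abs(a)**2).sum();q=s/abs(s);t=wc@[1,1j]-q*(lc@[1,1j])
    z=q*(L@[1,1j])+t;P=np.c_[z.real,z.imag];return P,abs(s),np.angle(q,deg=True),t,(P-W)*1e3
uw=[(233.1,196),(284.3,153.6),(228.5,152.5),(282.3,200.7)]
k=400/105;ut=[(187+u/k,98+v/4) for u,v in((167,210),(210,140),(147,160),(227,197))]
for q,u in((p,uw),(pt,ut)):
  P,s,a,t,e=fit(np.array([ray(q,x,.08)[:2] for x in u]));print(P.round(4).tolist(),s,a,t,e.round(1).tolist())
for z in(-.01,0,.014): print(z,proj(p,o["tcp_pos"]+R.from_rotvec(o["orientation"]).apply([0,0,z])))
print("pin",ray(pt,(187+282/k,98+303/4),.073),"spindle",ray(pt,(187+92/k,98+70/4),.09))
P=fit(np.array([ray(p,x,.08)[:2] for x in uw]))[0]
for x in P: print(tool(o,np.r_[x,.08+.014]-o["tcp_pos"]).round(2))
E
```

```text
[[0.5555, 0.0494], [0.6131, 0.016], [0.596, 0.0672], [0.5676, 0.0007]] 0.9970907791252732 108.50319980567271 (0.58177928451404+0.033963729246026524j) [[-0.1, 0.1], [0.1, -0.1], [-0.0, 0.0], [0.0, -0.1]]
[[0.5528, 0.0476], [0.6105, 0.0144], [0.5932, 0.0655], [0.565, -0.001]] 1.008737480975649 108.6868533695772 (0.5791214913071779+0.0322485043684474j) [[-0.1, -0.2], [-0.3, 0.2], [0.1, -0.4], [0.3, 0.4]]
-0.01 [260.81936482 279.52042173]
0 [260.72732485 267.67861897]
0.014 [260.61711198 253.49870099]
pin [ 0.48233792 -0.04918554  0.073     ] spindle [0.6626273  0.11376334 0.09      ]
[-1.65 -2.73 15.12]
[ 2.65  2.35 15.12]
[ 2.75 -3.04 15.12]
[-2.15  2.26 15.12]
```

Call:
move_arm(rows=[-0.9,-1.4,3,0,-1.8,-2.7,6,0,-1.8,-2.7,9,0,-1.8,-2.7,12,0,-1.8,-2.7,13.5,0,-1.8,-2.7,14,0,-1.8,-2.7,14,0,-1.8,-2.7,14,0])

```text
clock: 3.28
tcp_pos: [0.5554, 0.0505, 0.1063]
orientation: [3.095, 0.539, 0.003]
contact_force: [-1.1, -0.7, -0.4]
grip_width: 0.0001
gripper_force: 0.0
```

```bash
python3 - <<'E'
from h import *
o=r.get_obs();f=r.grab_frame("wrist");s=r.grab_frame("side")
cv2.imwrite("pics/w2.png",np.hstack([cv2.resize(f[60:300,130:390],(400,400)),cv2.resize(s[165:245,140:255],(400,400),interpolation=2)]))
print(o["clock"],o["tcp_pos"],o["contact_force"],o["qvel"].round(3))
for x in((.5542,.0485),(.6118,.0152),(.5946,.0664),(.5663,-.0002)): print(tool(o,np.r_[x,.094]-o["tcp_pos"]).round(2))
E
```

```text
3.275 [0.55537753 0.0504964  0.10632244] [-1.09504797 -0.73774746 -0.40309484] [-0.001 -0.001 -0.001  0.002  0.002 -0.002 -0.001]
[-0.18  0.15  1.23]
[4.12 5.23 1.24]
[ 4.23 -0.17  1.24]
[-0.69  5.14  1.23]
```

View pics/w2.png

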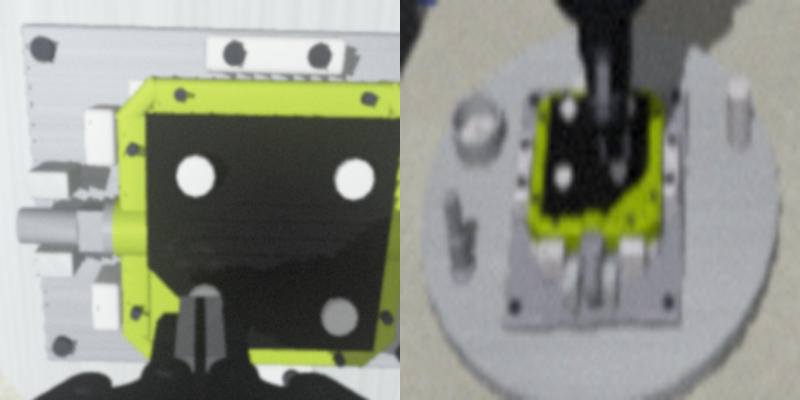

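The left half shows the fingertip over the key stud at crop (204,295), roughly centred. The other three studs are clear. Now I'll descend in small steps.

Call:
move_arm(rows=[-0.1,0.1,0.5,0,-0.1,0.1,1,0,-0.1,0.1,1.2,0,-0.1,0.1,1.3,0,-0.1,0.1,1.4,0,-0.1,0.1,1.4,0])

```text
clock: 4.12
tcp_pos: [0.5537, 0.049, 0.0914]
orientation: [3.095, 0.539, -0.001]
contact_force: [-3.6, -0.8, 4.5]
grip_width: 0.0001
gripper_force: 2.2
```

Call:
move_arm(rows=[0,0,0.1,0,0,0,0.2,0,0,0,0.3,0,0,0,0.3,0])

```text
clock: 4.62
tcp_pos: [0.5537, 0.049, 0.0883]
orientation: [3.095, 0.539, -0.001]
contact_force: [-2.8, -0.9, 4.3]
grip_width: 0.0002
gripper_force: 2.3
```

Call:
move_arm(rows=[0,0,0.05,0,0,0,0.1,0,0,0,0.1,0])

```text
clock: 5.0
tcp_pos: [0.5537, 0.049, 0.0873]
orientation: [3.095, 0.539, -0.001]
contact_force: [-3.6, -1.6, 6.1]
grip_width: 0.0002
gripper_force: 3.0
```

Call:
move_arm(rows=[0,0,0.05,0,0,0,0.1,0,0,0,0.1,0])

```text
clock: 5.38
tcp_pos: [0.5538, 0.049, 0.0868]
orientation: [3.095, 0.539, -0.001]
contact_force: [-5.8, -1.8, 11.4]
grip_width: -0.0002
gripper_force: 5.0
```

Call:
move_arm(rows=[0,0,-0.8,0,0,0,-1.7,0,2.1,2.5,-1.7,0,4.3,5.1,-1.7,0,4.3,5.1,-1.7,0,4.3,5.1,-1.2,0,4.3,5.1,-0.8,0,4.3,5.1,-0.6,0,4.3,5.1,-0.5,0,4.3,5.1,-0.5,0])

```text
clock: 6.62
tcp_pos: [0.6113, 0.0163, 0.0914]
orientation: [-3.094, -0.54, 0.001]
contact_force: [-3.0, 2.0, 3.5]
grip_width: 0.0
gripper_force: 2.0
```

```bash
python3 - <<'E'
from h import *
o=r.get_obs();s=r.grab_frame("side");f=r.grab_frame("wrist")
cv2.imwrite("pics/w3.png",np.hstack([cv2.resize(f[60:300,130:390],(400,400)),cv2.resize(s[165:245,140:255],(400,400),interpolation=2)]))
print(o["tcp_pos"],o["contact_force"])
for x in((.5542,.0485),(.6118,.0152),(.5946,.0664),(.5663,-.0002)): print(tool(o,np.r_[x,.088]-o["tcp_pos"]).round(2))
E
```

```text
[0.61127221 0.01633867 0.09144528] [-2.96775927  2.00767053  3.5016907 ]
[-4.28 -4.96  0.35]
[0.01 0.13 0.34]
[ 0.13 -5.27  0.35]
[-4.79  0.03  0.35]
```

View pics/w3.png

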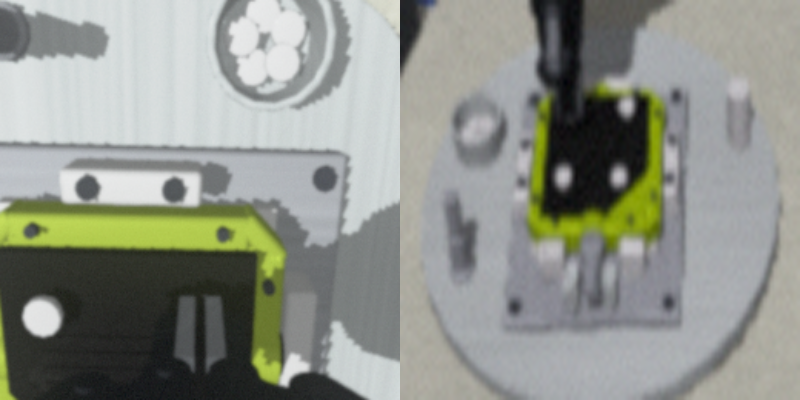

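The fingertip is on the opposite stud at wrist crop (200,330), with contact felt. The pedal and its surroundings look unmoved.

Call:
move_arm(rows=[0,0,0.1,0,0,0,0.2,0,0,0,0.3,0,0,0,0.4,0,0,0,0.4,0])

```text
clock: 7.35
tcp_pos: [0.6118, 0.016, 0.0874]
orientation: [-3.095, -0.539, -0.0]
contact_force: [-3.2, 1.9, 5.6]
grip_width: -0.0001
gripper_force: 2.6
```

Call:
move_arm(rows=[0,0,0.05,0,0,0,0.1,0,0,0,0.1,0])

```text
clock: 7.72
tcp_pos: [0.6118, 0.016, 0.0869]
orientation: [-3.095, -0.539, -0.0]
contact_force: [-5.0, 2.2, 9.7]
grip_width: -0.0
gripper_force: 4.5
```

Call:
move_arm(rows=[0,0,-0.8,0,0,0,-1.7,0,0,-2.7,-1.7,0,0.1,-5.4,-1.7,0,0.1,-5.4,-1.7,0,0.1,-5.4,-1.2,0,0.1,-5.4,-0.8,0,0.1,-5.4,-0.6,0,0.1,-5.4,-0.5,0,0.1,-5.4,-0.5,0])

```text
clock: 8.98
tcp_pos: [0.5947, 0.0657, 0.0915]
orientation: [3.094, 0.537, 0.0]
contact_force: [0.1, -2.5, 4.5]
grip_width: -0.0003
gripper_force: 1.9
```

Call:
move_arm(rows=[0,0,0.1,0,0,0,0.2,0,0,0,0.3,0,0,0,0.4,0,0,0,0.4,0])

```text
clock: 9.6
tcp_pos: [0.5949, 0.0663, 0.0875]
orientation: [3.095, 0.538, 0.001]
contact_force: [0.0, -4.9, 4.8]
grip_width: -0.0001
gripper_force: 2.4
```

Call:
move_arm(rows=[0,0,0.05,0,0,0,0.1,0,0,0,0.1,0])

```text
clock: 9.98
tcp_pos: [0.5949, 0.0664, 0.087]
orientation: [3.094, 0.538, 0.001]
contact_force: [-1.5, -4.0, 8.3]
grip_width: -0.0
gripper_force: 4.3
```

Call:
move_arm(rows=[0,0,-0.8,0,0,0,-1.7,0,-2.4,2.6,-1.7,0,-4.9,5.3,-1.7,0,-4.9,5.3,-1.7,0,-4.9,5.3,-1.2,0,-4.9,5.3,-0.8,0,-4.9,5.3,-0.6,0,-4.9,5.3,-0.5,0,-4.9,5.3,-0.5,0])

```text
clock: 11.22
tcp_pos: [0.5665, 0.0017, 0.0916]
orientation: [-3.094, -0.541, -0.001]
contact_force: [-0.6, 2.4, 5.3]
grip_width: 0.0003
gripper_force: 2.0
```

Call:
move_arm(rows=[0,0,0.1,0,0,0,0.2,0,0,0,0.3,0,0,0,0.4,0,0,0,0.4,0])

```text
clock: 11.85
tcp_pos: [0.5666, 0.001, 0.0875]
orientation: [-3.095, -0.54, -0.002]
contact_force: [-0.4, 3.6, 3.7]
grip_width: -0.0
gripper_force: 2.3
```

Call:
move_arm(rows=[0,0,0.05,0,0,0,0.1,0,0,0,0.1,0])

```text
clock: 12.22
tcp_pos: [0.5667, 0.0008, 0.0869]
orientation: [-3.095, -0.539, -0.002]
contact_force: [-0.4, 3.3, 8.4]
grip_width: -0.0
gripper_force: 4.3
```

Every stud bottomed on the rubber at the same height. I'll lift clear and check.

Call:
move_arm(rows=[0,0,-1,0,0,0,-4,0,1,-1.5,-9,0,2,-2.5,-14,0,2,-2.5,-15.8,0,2,-2.5,-15.8,0,2,-2.5,-15.8,0,2,-2.5,-15.8,0])

```text
clock: 13.22
tcp_pos: [0.5755, 0.0299, 0.2424]
orientation: [-3.095, -0.538, 0.005]
contact_force: [0.6, -0.6, 0.5]
grip_width: -0.0003
gripper_force: 0.0
```

```bash
python3 - <<'E'
from h import *
o=r.get_obs();p=r.camera_params("wrist");f=r.grab_frame("wrist");s=r.grab_frame("side")
print(o["clock"],o["tcp_pos"],o["contact_force"])
for b in blobs(f,60,140):print(b[0].round(1),ray(p,b[0],.074).round(4))
cv2.imwrite("pics/w4.png",np.hstack([cv2.resize(f[10:290,110:400],(400,400)),cv2.resize(s[165:245,140:255],(400,400),interpolation=2)]))
E
```

```text
13.225 [0.57554374 0.02992395 0.2424164 ] [ 0.58984568 -0.59659927  0.47458916]
[231.3 147.3] [0.5957 0.0669 0.074 ]
[286.6 148.3] [0.6128 0.016  0.074 ]
[235.4 190.7] [0.5553 0.0493 0.074 ]
[284.5 195.2] [0.5676 0.0008 0.074 ]
[161.3 338.5] [0.3503 0.0747 0.074 ]
[358.  338.3] [ 0.4297 -0.1467  0.074 ]
[ 29.3 345. ] [0.2874 0.2222 0.074 ]
```

View pics/w4.png

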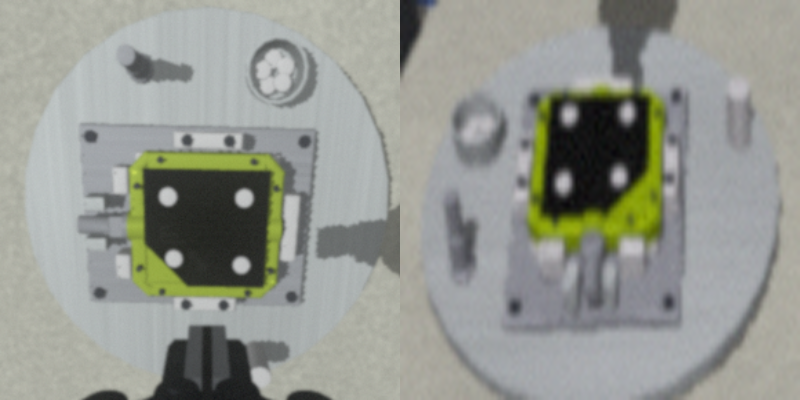

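The studs now fit height 0.074 m, at the same x, y as before (0.3 mm or less off). The pedal, pin (260,377), spindle (130,60) and cup (275,72) are in place.

```bash
python3 -c "
from bench import r
print(r.hand_in())"
```

```text
the job is handed in; nothing more can be done
None
```

All four studs were pressed home in the crosswise order asked for, each with at most about 13 N measured at the ends of the moves; the pedal and the things on the turntable look unmoved, and the job is handed in (no verdict was returned).

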